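Fit the hanging rail through the counter stand

TASK

Pick the longer of the two aluminium bars off the wooden rack and feed it endwise through the square steel sleeve on the counter stand, in line so that it does not bind, until the sleeve holds it at about its middle and it sticks out about equally at both ends. Leave it resting in the sleeve, and leave the short bar where it lies on the rack.

Things in the scene. Friction and masses are not known exactly. Their poses are not given: they have to be found in the camera images.
- long_bar_center (a point): Centre (and centre of mass) of a straight aluminium square bar, 320 mm long, 18 x 18 mm, about 0.12 kg; y axis along the bar, z up. It starts level across a rack's two wooden battens (36 mm tall, 16 mm wide), so its centre is 45 mm up. The battens pass under it 25 to 75 mm either side of its centre; 78 mm or more out, at least 25 mm is free beneath it.
- short_bar_center (a point): Centre of the bystander bar: same aluminium section, 18 x 18 mm, but only 170 mm long; y axis along it. It lies on the same rack, roughly parallel to the long bar, 90 mm to one side or the other of it. It stays there.
- sleeve_center (a point): Centre of the bore of the sleeve: level dark steel square tube 100 mm long, open at both ends, bore 44 x 44 mm, wall 3 mm, on a 30 mm post and a 150 x 110 x 10 mm base plate fixed to the counter. The centre is 105 mm up; y axis along the bore (ends at -50 and +50 mm; the -y end faces the rack), z up.
Mind the look-alikes: they are no part of the job. Of the things that look like the part that bears sleeve_center, take the one that is farthest to the robot's left at the start.

How it is judged:
By the outcome, as a careful person would: the job done as asked, in the order asked, and still so for the second after the job is handed in, with the robot touching nothing.
It also fails if it takes over 48 s, if anything falls off the work surface, if the arm or the gripper's body presses on something with over 40 N, if the wrist force passes 120 N, or if a joint passes its speed limit or range.

ROBOT

A 6-joint arm with a two-finger parallel gripper is mounted at the origin on the work surface. World frame = base frame: x ahead of the robot, y to its left, z up, the work surface at z = 0. Lengths are in m, angles in rad, forces in N, time in s.
With the tool pointing down it reaches from about 0.4 to 0.925 m from the base axis. Payload 3.4 kg.
Tool frame: the origin (TCP) lies midway between the tips of the shut fingers; the grasp point (between the pads) lies env.hold_point_z behind it (env.hold_point_z is the distance from the TCP to the grasp point, in m); z points along the fingers, y is the line along which they close (so a half turn about z gives the same grasp; the last joint's range is limited). The gripper opens to 85 mm and grips with 20 to 120 N. Pads are 22 mm wide; open, the fingers measure 114 mm over their backs; the gripper's body (76 mm by 85 mm) begins 54 mm behind the grasp point. The pads swing forward as they close: fully open they stand 13 mm farther back than shut.
Start: joints at [-1.329, 0.307, 1.506, -0, 1.328, -0.073], TCP at [0.178, -0.547, 0.231] pointing down, gripper open.
Joint ranges: [-3.12, 3.12], [-1.05, 2.28], [0.14, 2.33], [-1.42, 4.57], [0.1, 2.73], [-2.68, 2.68]. Speed limits (rad/s): [2.57, 2.57, 3.14, 3.14, 3.14, 3.14].

INTERFACE

Orientations are given as a unit quaternion [w, x, y, z].
In Python, from bench import env, eyes, order gives the robot as it stands.
- The arm moves only by the tool arm_command, never from a script. Its argument "deltas" is one flat list of numbers, 5 for each row, row after row: the finger opening in mm, from 0 to 85.4, then the shift along the tool's x, y, z in units of 30 mm (1.0 is 30 mm), then the turn about the tool's z in rad. In form: [grip, dx, dy, dz, roll, grip, dx, dy, dz, roll, ...]. A call has 1 to 8 rows; each row shifts and turns the commanded pose from where the row before left it, along the tool's axes as they then stand; what a row does not reach is not made up. A row lasts 1/12 s, in which the tool goes at most 41.7 mm and 7.16 degrees, less where a joint would pass 70% of its speed; a pose out of reach is approached as far as the arm can. A call is refused whole if a number of a shift passes 1 or a number of a turn 0.125, either way. A call with a gripper value outside its range is refused whole. The fingers move at their own pace and stop on an object; "newtons" is the grip in N (left out, the last holds). Time passes only in rows, so rows that do not move let the fingers close. It gives the time, the measured TCP pose, the force, the opening and the grip force at its end, in the units of the state.
- env.get_state(): the state, without advancing time (a new reading comes with each control period).
- eyes.camera(name): name is "scene" or "top" or "wrist"; returns a dict with "color" (480x640x3 uint8, red, green, blue), "depth" (480x640 float32, m along the optical axis (not along the pixel's ray), 0 where there is no reading), "camera_matrix" (3x3 intrinsics, pixels), "k1" (the pictures are not rectified: a ray, as slopes to the right and down, at radius r is drawn at 1 + k1 r^2 times it, then the intrinsics apply), "eye" and "attitude" of the camera in the world; the wrist camera has in their place "hand_eye" (4x4, takes a point from camera to tool coordinates, whose origin is the TCP and whose axes are the flange's). Camera axes: x right, y down, z forward; pixel columns grow to the right and rows downward; lengths in m; the calibration is good to about 2 mm. A picture is of the moment at which its call begins: read the wrist's pose just before it.
- order.job_done(): hands the job in; it is judged then, once.
The state is a dict: "clock": time; "joint_pos": joint angles; "dq": joint speeds; "joint_efforts": joint torques, N m; "position": TCP position; "ee_rot": TCP orientation; "contact_force": force on the tool from outside, world axes, zero at the start; "ft_torque": the same for the moment, N m; "width": finger opening in m; "grip_force": force on a finger pad.
Only numpy, scipy, OpenCV 4.12 (cv2) and the standard library are available. Lean on these libraries where they do the work, as an engineer would, in place of code of your own. Each camera call takes 0.05 s, during which the arm holds its last target. There are 200 camera calls.

## Working session

There is one attempt and no reset: what is moved stays moved. The work goes in short steps, Python scripts to look and compute and a tool call to move; the robot and the scene stay as the last step left them, time stands still between calls to the robot, and variables do not carry over. Pictures are saved under pics/ and viewed, at most 10 in all, crops included, and the job is handed in when it is done.

Besides the shell and the picture viewer there is one more tool, called by a JSON object that holds its "api" and its "payload". arm_command: Moves the arm, as the interface text tells. Its arguments: {"type":"object","properties":{"deltas":{"type":"array","items":{"type":"number"}},"newtons":{"type":"number"}},"required":["deltas"]}

```bash
mkdir -p pics; ls; cat > h.py <<'E'
import numpy as np, cv2
from scipy.spatial.transform import Rotation as R
from bench import env, eyes, order
def rot(a):
    a=np.array(a,float)
    return a if a.shape==(3,3) else R.from_quat(a[[1,2,3,0]]).as_matrix()
def cast(c,px,z):
    """pixels Nx2 -> world points on plane z"""
    K=np.array(c["camera_matrix"]);px=np.atleast_2d(np.array(px,float)).reshape(-1,1,2)
    d=np.array([c["k1"],0,0,0,0])
    n=cv2.undistortPoints(px,K,d).reshape(-1,2)
    r=np.c_[n,np.ones(len(n))]@rot(c["attitude"]).T
    e=np.array(c["eye"]); return e+r*((z-e[2])/r[:,2])[:,None]
def cloud(c):
    h,w=c["depth"].shape
    u,v=np.meshgrid(np.arange(w),np.arange(h))
    n=cv2.undistortPoints(np.stack([u,v],-1).reshape(-1,1,2).astype(float),np.array(c["camera_matrix"]),np.array([c["k1"],0,0,0,0.])).reshape(-1,2)
    P=np.c_[n,np.ones(len(n))]*c["depth"].reshape(-1,1)
    return (P@rot(c["attitude"]).T+np.array(c["eye"])).reshape(h,w,3)
E
python3 - <<'E'
from h import *
for n in ("scene","top"):
    c=eyes.camera(n); cv2.imwrite(f"pics/{n}0.png",c["color"][:,:,::-1]); np.save(n+"0.npy",c,allow_pickle=True)
    print(n,c["eye"],c["attitude"],c["camera_matrix"],c["k1"])
print(env.get_state(),env.hold_point_z)
E
```

```text
pics
scene [ 1.19144797 -0.60956742  0.6645987 ] [-0.4431245   0.77543442  0.39218403 -0.22030395] [[615.7913473    0.         336.56878921]
 [  0.         615.7913473  231.21660061]
 [  0.           0.           1.        ]] 0.07003330309309473
top [ 0.32898136 -0.02209066  0.93155788] [ 0.04866469 -0.70356237  0.7071126  -0.0512202 ] [[587.98804748   0.         318.82824237]
 [  0.         587.98804748 239.56037542]
 [  0.           0.           1.        ]] -0.10906555546162194
{'clock': 0.1, 'joint_pos': array([-1.32946619e+00,  3.07505300e-01,  1.50752403e+00, -3.14593238e-05,
        1.32842641e+00, -7.34919955e-02]), 'dq': array([-0.00156732, -0.00167709, -0.00188183, -0.00094061, -0.00063814,
       -0.00226331]), 'joint_efforts': array([ 1.39230983e-04, -4.58529031e+01, -2.52609354e+01, -2.08453065e-05,
        5.69141877e-03,  6.77693890e-06]), 'position': array([ 0.17786758, -0.54614026,  0.23047616]), 'ee_rot': array([-9.26981307e-04,  9.87635416e-01,  1.56765484e-01, -9.32948438e-05]), 'contact_force': array([ 0.25644154,  0.45892845, -0.1459573 ]), 'ft_torque': array([ 0.00753856,  0.04961402, -0.006082  ]), 'grip_force': 0.0, 'width': 0.08530064591512758} 0.0187
```

View pics/scene0.png

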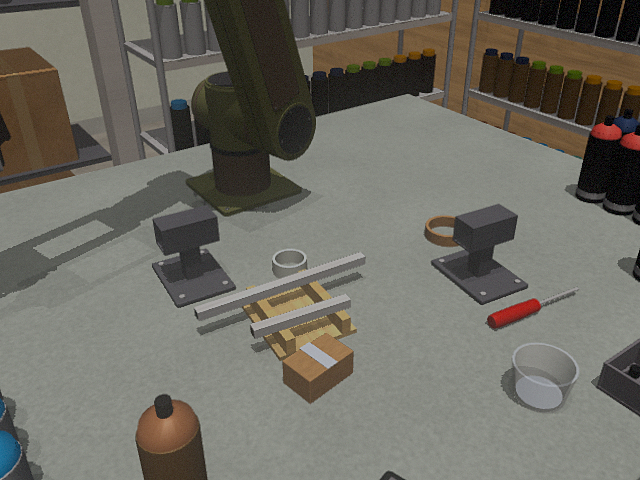

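View pics/top0.png

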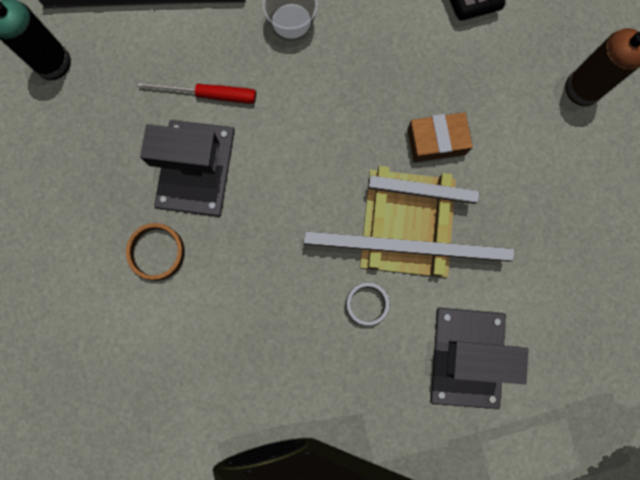

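Scene view: the long bar runs (197,313)–(366,260), the short bar (253,330)–(350,301), with sleeve-like stands at (186,235) and (485,228). Top view: the long bar runs (305,239)–(512,254), the short bar (371,183)–(477,196), with stands at (180,147) and (487,363).

Candidates in the top view:
- **Sleeves:** (180,147) is further left (+y), and (487,363) is the look-alike. I choose (180,147).
- **Bars:** the one at (408,247) is the longer, and the one at (424,190) is the short bystander.

Next I'll measure and check a close crop.

```bash
cat > m.py <<'E'
from h import *
c=np.load("top0.npy",allow_pickle=True).item(); P=cloud(c); s=np.load("scene0.npy",allow_pickle=True).item(); S=cloud(s)
def rect(mask,z,c):
    k,_=cv2.findContours(mask.astype(np.uint8),0,2); k=max(k,key=cv2.contourArea)
    w=cast(c,k.reshape(-1,2),z)[:,:2]
    (x,y),(a,b),t=cv2.minAreaRect((w*1000).astype(np.float32))
    if a<b: a,b,t=b,a,t+90
    t=(t+90)%180-90
    # t: direction of long side; report yaw from +y
    return np.round([x,y,a,b,(t-90+90)%180-90],1)
def win(P,u0,u1,v0,v1,lo,hi):
    m=np.zeros(P.shape[:2],bool); m[v0:v1,u0:u1]=(P[v0:v1,u0:u1,2]>lo)&(P[v0:v1,u0:u1,2]<hi); return m
for n,w,lo,hi,z in (("long",(295,525,222,270),.046,.07,.054),("short",(360,490,170,205),.046,.07,.054),("sleeve",(130,240,115,220),.12,.14,.130),("decoy",(430,540,300,410),.12,.14,.130)):
    m=win(P,*w,lo,hi); q=P[m]; print(n,rect(m,z,c),"zmed",np.median(q[:,2]).round(4),"ctr",q.mean(0).round(4))
for n,z in (("long",.054),("short",.054)):
    g=cv2.cvtColor(c["color"],cv2.COLOR_RGB2HSV); m=(g[...,1]<40)&(g[...,2]>120)
    w=(295,525,222,270) if n=="long" else (360,490,170,205)
    mm=np.zeros_like(m); mm[w[2]:w[3],w[0]:w[1]]=m[w[2]:w[3],w[0]:w[1]]; print("colour",n,rect(mm,z,c))
m=win(S,440,530,195,260,.12,.145); print("scene sleeve",rect(m,.130,s),np.median(S[m][:,2]))
m=win(S,190,375,250,325,.046,.07); print("scene long",rect(m,.054,s))
crop=np.hstack([cv2.resize(s["color"][190:310,420:540],(400,400)),cv2.resize(c["color"][110:230,130:250],(400,400))])
cv2.imwrite("pics/crop1.png",crop[:,:,::-1])
print(rot(env.get_state()["ee_rot"]).round(3))
E
python3 m.py
```

```text
long [ 443.3 -162.   320.    19.5   -5.2] zmed 0.0544 ctr [ 0.4434 -0.1614  0.0543]
short [ 531.5 -186.8  170.8   20.6   -8.3] zmed 0.0543 ctr [ 0.5318 -0.1869  0.054 ]
sleeve [579.6 175.7 101.7  53.6  -8.5] zmed 0.1305 ctr [0.5795 0.1756 0.1304]
decoy [ 273.  -257.7  101.8   51.    -5.4] zmed 0.1305 ctr [ 0.2729 -0.258   0.1305]
colour long [ 4.440e+02 -1.652e+02  3.514e+02  7.240e+01 -2.000e-01]
colour short [ 534.8 -196.6  187.4   53.8   -0. ]
scene sleeve [588.3 170.2 110.5  64.4  -8.3] 0.1292845489890267
scene long [ 451.3 -165.3  322.1   29.3   -5.1]
[[ 0.951  0.31  -0.   ]
 [ 0.31  -0.951  0.002]
 [ 0.    -0.002 -1.   ]]
```

View pics/crop1.png

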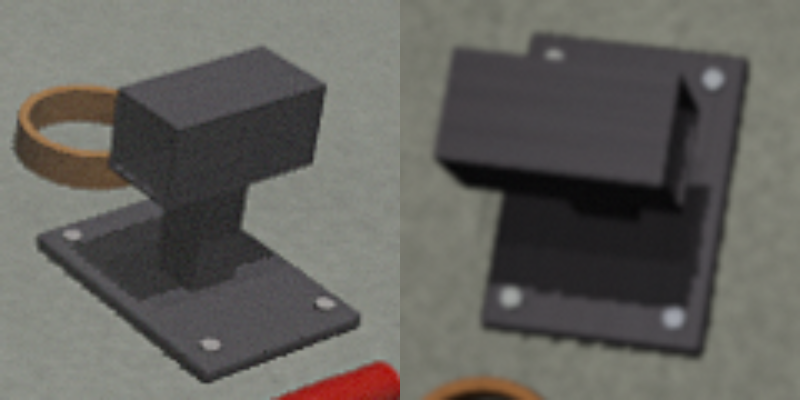

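The crop shows the stand at top (180,147) as a square tube on a post. Its dark open end faces right (-y, toward the rack) and its axis runs along the bar's, at about -8°. I'm taking it, and moving above the tail (-y) end of the long bar.

{"api": "arm_command", "payload": {"deltas": [60,0.68,-0.37,0,0,60,0.68,-0.37,0,0,60,0.68,-0.37,0,0,60,0.68,-0.37,0,0,60,0.68,-0.37,0,0,60,0.68,-0.37,0,0,60,0.68,-0.37,0,0,60,0.68,-0.37,0,0]}}

```text
clock: 0.77
position: [0.3061, -0.4105, 0.2309]
ee_rot: [-0.0, 0.988, 0.157, -0.0]
contact_force: [0.3, -1.1, -0.6]
width: 0.06
grip_force: 0.0
```

{"api": "arm_command", "payload": {"deltas": [60,0.68,-0.37,0,0,60,0.68,-0.37,0,0,60,0.68,-0.37,0,0,60,0.68,-0.37,0,0,60,0.68,-0.37,0,0,60,0.68,-0.37,0,0,60,0.68,-0.37,0,0,60,0.68,-0.37,0,0]}}

```text
clock: 1.43
position: [0.4337, -0.2757, 0.2309]
ee_rot: [-0.0, 0.988, 0.157, -0.0]
contact_force: [0.7, -0.2, -1.1]
width: 0.0595
grip_force: 0.0
```

{"api": "arm_command", "payload": {"deltas": [60,0,0,0,-0.117,60,0,0,0,-0.117,60,0,0,0,-0.117,60,0,0,0,-0.117,60,0,0,0,-0.117]}}

```text
clock: 1.85
position: [0.4332, -0.2764, 0.2308]
ee_rot: [-0.001, 0.899, 0.438, -0.0]
contact_force: [1.0, -0.1, 0.6]
width: 0.0602
grip_force: 0.0
```

{"api": "arm_command", "payload": {"deltas": [60,0,0,0,-0.117,60,0,0,0,-0.117,60,0,0,0,-0.117,60,0,0,0,-0.117,60,0,0,0,-0.117,60,0,0,0,0]}}

```text
clock: 2.35
position: [0.4331, -0.2766, 0.2309]
ee_rot: [-0.0, 0.736, 0.677, -0.0]
contact_force: [-0.1, -0.0, -0.8]
width: 0.0596
grip_force: 0.0
```

```bash
cat >> h.py <<'E'
def toolpose():
    s=env.get_state(); return s,np.array(s["position"]),rot(s["ee_rot"])
def wristcam(name):
    s,p,Rt=toolpose(); c=eyes.camera("wrist"); H=np.array(c["hand_eye"])
    c["attitude"]=Rt@H[:3,:3]; c["eye"]=Rt@H[:3,3]+p
    cv2.imwrite(f"pics/{name}.png",c["color"][:,:,::-1]); np.save(name+".npy",c,allow_pickle=True); return c
def togo(target,yaw):
    """tool-axis move (30 mm units) of hold point to target, roll to align tool x with direction yaw(deg from +y)"""
    s,p,Rt=toolpose(); hp=p-env.hold_point_z*Rt[:,2]
    a=np.radians(yaw); d=np.array([-np.sin(a),np.cos(a),0]); 
    roll=np.arctan2(d@Rt[:,1],d@Rt[:,0])
    print("t",s["clock"],"hp",hp.round(4),"units",((np.array(target)-hp)@Rt/0.03).round(3),"roll",roll.round(4),"w",s["width"],s["grip_force"],"F",np.round(s["contact_force"],1),"q",s["joint_pos"].round(2), "tilt",Rt[:,2].round(3))
E
python3 - <<'E'
from h import *
togo([.4329,-.2765,.045],-5.2)
c=wristcam("w1"); togo([.4329,-.2765,.045],-5.2)
P=cloud(c); m=(P[...,2]>.046)&(P[...,2]<.066); print(m.sum())
n,l,st,ce=cv2.connectedComponentsWithStats(m.astype(np.uint8))
for i in range(1,n):
    if st[i,4]>300:
        q=P[l==i][:,:2]; (x,y),(a,b),t=cv2.minAreaRect((q*1000).astype(np.float32)); print(st[i],x,y,a,b,t)
E
```

```text
t 2.35 hp [ 0.4331 -0.2766  0.2496] units [-2.00e-03 -1.00e-03  6.82e+00] roll 0.0076 w 0.05962719541923807 0.0 F [-0.1 -0.  -0.8] q [-0.65  0.22  1.63  0.    1.29 -0.57] tilt [-0.001  0.001 -1.   ]
t 2.4 hp [ 0.4331 -0.2766  0.2496] units [ 1.000e-03 -3.000e-03  6.821e+00] roll 0.0024 w 0.06028075565533614 0.0 F [0.5 0.1 0.3] q [-0.65  0.22  1.63 -0.    1.29 -0.56] tilt [-0.001  0.001 -1.   ]
11871
[ 310    0   22  259 5041] 441.9013366699219 -206.71990966796875 231.66656494140625 18.21335220336914 84.89021301269531
[ 397    6   47  197 4185] 534.3930053710938 -186.97633361816406 170.40916442871094 19.203109741210938 81.53456115722656
[546 336  58  51 854] 709.3760375976562 -465.7752380371094 64.75732421875 31.426204681396484 47.68291473388672
[447 446  54  34 612] 613.7257080078125 -610.2987060546875 37.69703674316406 65.34080505371094 49.13546371459961
[131 464  34  16 312] 177.16322326660156 -605.7423095703125 42.85041427612305 9.092175483703613 6.991965293884277
```

View pics/w1.png

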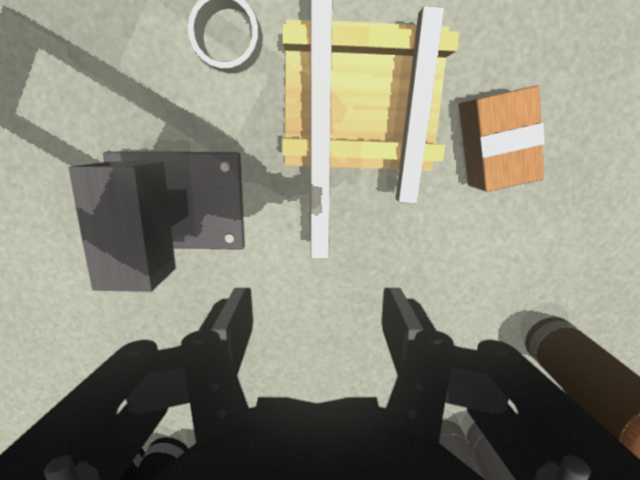

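The wrist view shows the long bar at (319,130), with its tail end at (320,257) lying between the finger lines and clear of the batten. The bar agrees with the top camera to within 3 mm, so I'll descend and grip.

{"api": "arm_command", "payload": {"deltas": [60,0,0.05,0.85,0,60,0,0,0.85,0,60,0,0,0.85,0,60,0,0,0.85,0,60,0,0,0.85,0,60,0,0,0.85,0,60,0,0,0.85,0,60,0,0,0.85,0]}}

```text
clock: 3.07
position: [0.4349, -0.2769, 0.0262]
ee_rot: [0.0, 0.738, 0.675, 0.0]
contact_force: [0.5, -0.6, 0.7]
width: 0.0602
grip_force: 0.0
```

{"api": "arm_command", "payload": {"deltas": [60,0,0,0,0,10,0,0,0,0,10,0,0,0,0,10,0,0,0,0,10,0,0,0,0,10,0,0,0,0,10,0,0,0,0,10,0,0,0,0], "newtons": 90}}

```text
clock: 3.73
position: [0.436, -0.2779, 0.0287]
ee_rot: [0.002, 0.737, 0.676, 0.0]
contact_force: [0.1, -1.2, 6.8]
width: 0.0166
grip_force: 88.3
```

{"api": "arm_command", "payload": {"deltas": [10,0,0,-0.2,0,10,0,0,-0.4,0,10,0,0,-0.6,0,10,0,0,-0.7,0,10,0,0,-0.7,0,10,0,0,-0.5,0,10,0,0,0,0]}}

```text
clock: 4.32
position: [0.4365, -0.2781, 0.1234]
ee_rot: [0.003, 0.737, 0.676, 0.001]
contact_force: [0.9, -0.8, -0.7]
width: 0.0164
grip_force: 87.9
```

```bash
cat > b.py <<'E'
from h import *
import sys
# held bar: from top/scene cloud, points above zlo near hold height
s,p,Rt=toolpose(); hp=p-env.hold_point_z*Rt[:,2]
for n in ("top","scene"):
    c=eyes.camera(n); cv2.imwrite(f"pics/{n}{sys.argv[1]}.png",c["color"][:,:,::-1]); P=cloud(c); d=(P-hp)@Rt
    m=(d[...,0]>.03)&(d[...,0]<.32)&(abs(d[...,1])<.03)&(abs(d[...,2])<.04)&(P[...,2]>.07)&(c["depth"]>0); q=d[m]
    if len(q)>50:
        f=np.polyfit(q[:,0],q[:,1],1); g=np.polyfit(q[:,0],q[:,2],1)
        print(n,len(q),"far end",np.percentile(q[:,0],99.5).round(4),"yaw(tool)",f[0].round(4),f[1].round(4),"droop",g[0].round(4),g[1].round(4))
a=np.radians(-8.3); d=np.array([-np.sin(a),np.cos(a),0]); C=np.array([.5795,.1755,.105])
togo(C-d*.355,-8.3)
E
python3 b.py 2
```

```text
top 2653 far end 0.2747 yaw(tool) 0.0003 -0.0029 droop 0.0015 -0.0057
scene 1930 far end 0.2745 yaw(tool) -0.0012 0.0038 droop 0.0 0.0012
t 4.4167 hp [ 0.4348 -0.2769  0.1393] units [3.626 2.813 1.144] roll 0.0589 w 0.016476027370164906 87.90135741233826 F [ 0.   0.6 -0.9] q [-0.65  0.34  1.78 -0.    1.02 -0.56] tilt [ 0.001 -0.001 -1.   ]
```

The bar is held level, its far end 274.7 mm ahead of the grasp. Moving to line up in front of the sleeve.

{"api": "arm_command", "payload": {"deltas": [10,0.3,0.24,0,0,10,0.5,0.4,0,0,10,0.6,0.5,0,0,10,0.6,0.5,0,0,10,0.6,0.5,0,0,10,0.6,0.4,0,0,10,0.42,0.27,0,0,10,0,0,0,0.059]}}

```text
clock: 5.08
position: [0.5294, -0.1724, 0.1184]
ee_rot: [-0.002, 0.756, 0.655, 0.0]
contact_force: [0.4, -0.1, -2.3]
width: 0.0164
grip_force: 87.9
```

{"api": "arm_command", "payload": {"deltas": [10,0,0,0.25,0,10,0,0,0.3,0,10,0,0,0.3,0,10,0,0,0.2,0,10,0,0,0,0,10,0,0,0,0]}}

```text
clock: 5.58
position: [0.5273, -0.1761, 0.0878]
ee_rot: [-0.001, 0.757, 0.654, -0.0]
contact_force: [0.1, -0.3, -0.8]
width: 0.0165
grip_force: 87.9
```

```bash
python3 b.py 3; python3 - <<'E'
from h import *
c=eyes.camera("top");P=cloud(c)
m=(P[...,2]>.12)&(P[...,2]<.14); m[:,260:]=0; m[:100]=0; m[230:]=0
q=P[m]; print("sleeve",q.mean(0).round(4)); 
k=[cv2.minAreaRect((q[:,:2]*1000).astype(np.float32))]; print(k)
# edges: x extent by y slices -> side lines
y=q[:,1]; b=np.arange(.14,.212,.004)
lo=[q[(y>a)&(y<a+.004),0].min() for a in b]; hi=[q[(y>a)&(y<a+.004),0].max() for a in b]
print(np.polyfit(b+.002-.1755,lo,1),np.polyfit(b+.002-.1755,hi,1))
w=wristcam("w3")
s=cv2.imread("pics/scene3.png")[150:350,240:540]
cv2.imwrite("pics/c3.png",np.hstack([cv2.resize(s,(450,300)),cv2.resize(w["color"][:,:,::-1],(350,300))]))
E
```

```text
top 2909 far end 0.3195 yaw(tool) 0.0159 -0.0054 droop -0.0036 -0.0043
scene 2358 far end 0.3195 yaw(tool) -0.0053 0.0053 droop 0.0064 -0.0019
t 5.6833 hp [ 0.5282 -0.1764  0.1075] units [ 0.021 -0.002  0.084] roll -0.0006 w 0.01653742172467264 87.8898811340332 F [ 0.3 -0.  -1.2] q [-0.4   0.43  1.73 -0.    0.99 -0.25] tilt [ 0. -0. -1.]
sleeve [0.5794 0.1757 0.1303]
[((580.8943481445312, 176.33041381835938), (100.53888702392578, 52.17771530151367), 81.79539489746094)]
[0.14438613 0.55476617] [0.1390243  0.60617273]
```

View pics/c3.png

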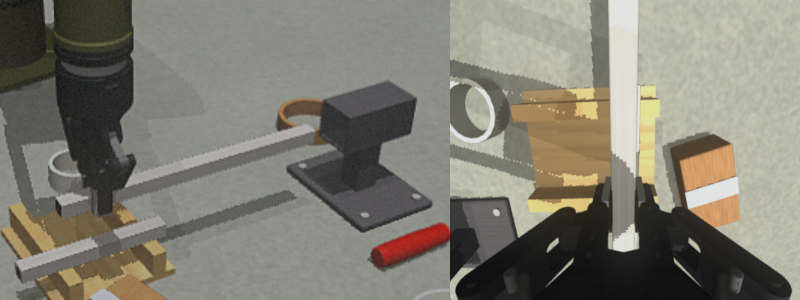

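The bar stands in line just short of the sleeve's open end, with its tip at (318,135) in the left half of the crop. Feeding in halfway, then checking forces.

{"api": "arm_command", "payload": {"deltas": [10,0.3,0.03,0,0,10,0.5,0,0,0,10,0.5,0,0,0,10,0.5,0,0,0,10,0.5,0,0,0,10,0.5,0,0,0,10,0.5,0,0,0,10,0.3,0,0,0]}}

```text
clock: 6.45
position: [0.5449, -0.0673, 0.0893]
ee_rot: [0.0, 0.756, 0.654, 0.0]
contact_force: [0.5, 0.2, -0.5]
width: 0.0162
grip_force: 87.9
```

{"api": "arm_command", "payload": {"deltas": [10,0.4,0,0,0,10,0,0,0,0]}}

```text
clock: 6.62
position: [0.5467, -0.0553, 0.089]
ee_rot: [-0.0, 0.756, 0.655, 0.0]
contact_force: [-0.2, 1.0, -1.8]
width: 0.0167
grip_force: 87.9
```

```bash
python3 b.py 4; python3 - <<'E'
from h import *
a=np.radians(-8.1); d=np.array([-np.sin(a),np.cos(a),0]); togo(np.array([.5803,.1758,.108])-d*.1147,-8.1)
E
```

```text
top 3795 far end 0.2835 yaw(tool) -0.0155 -0.0 droop -0.068 -0.0004
scene 3169 far end 0.2843 yaw(tool) 0.0627 -0.0019 droop -0.0418 0.0041
t 6.7167 hp [ 0.5465 -0.0571  0.1076] units [-4.003 -0.036  0.089] roll 0.0011 w 0.016666388514008663 87.8959572315216 F [-0.   0.4 -1.8] q [-0.18  0.42  1.74 -0.    0.98 -0.04] tilt [ 0. -0. -1.]
t 6.7167 hp [ 0.5465 -0.0571  0.1076] units [ 4.021  0.011 -0.014] roll -0.0024 w 0.016666388514008663 87.8959572315216 F [-0.   0.4 -1.8] q [-0.18  0.42  1.74 -0.    0.98 -0.04] tilt [ 0. -0. -1.]
```

{"api": "arm_command", "payload": {"deltas": [10,0.3,0.01,0,0,10,0.5,0,0,0,10,0.6,0,0,0,10,0.6,0,0,0,10,0.6,0,0,0,10,0.6,0,0,0,10,0.5,0,0,0,10,0.32,0,0,0]}}

```text
clock: 7.38
position: [0.5644, 0.0631, 0.0888]
ee_rot: [-0.0, 0.757, 0.654, 0.0]
contact_force: [0.2, -0.2, -1.0]
width: 0.0163
grip_force: 87.9
```

{"api": "arm_command", "payload": {"deltas": [10,0,0,0,0,10,0,0,0.1,0,10,0,0,0.1,0,10,0,0,0.1,0,10,0,0,0.06,0,10,0,0,0,0]}}

```text
clock: 7.88
position: [0.5635, 0.0612, 0.0773]
ee_rot: [-0.0, 0.757, 0.654, -0.001]
contact_force: [-0.2, -0.6, -1.6]
width: 0.0162
grip_force: 87.9
```

```bash
cat > e.py <<'E'
from h import *
import sys
a=np.radians(-8.1); d=np.array([-np.sin(a),np.cos(a),0]); C=np.array([.5803,.1758,.095]); togo(C-d*.1147,-8.1)
n=np.cross(d,[0,0,1])
for k in ("top","scene"):
    c=eyes.camera(k); P=cloud(c)-C; u,v=P@d,P@n
    m=(abs(v)<.025)&(abs(P[...,2])<.03)&(c["color"].min(-1)>100)&(c["depth"]>0)
    for t,w in (("far",m&(u>.06)&(u<.2)),("near",m&(u<-.06)&(u>-.2))):
        if w.sum()>20: print(k,t,w.sum(),np.percentile(u[w],[0.5,99.5]).round(4),"lat",v[w].mean().round(4),"zmed",(np.median(P[w][:,2])+.095).round(4))
    cv2.imwrite(f"pics/{k}{sys.argv[1]}.png",c["color"][:,:,::-1])
E
python3 e.py 5
```

```text
t 7.8833 hp [0.5636 0.0612 0.096 ] units [0.038 0.014 0.033] roll -0.0046 w 0.01622823768890441 87.89889693260193 F [-0.2 -0.6 -1.6] q [ 0.03  0.45  1.72 -0.    0.97  0.18] tilt [-0.001 -0.    -1.   ]
top far 284 [0.1233 0.1588] lat -0.0012 zmed 0.102
top near 26 [-0.1604 -0.0603] lat 0.0021 zmed 0.1025
scene far 336 [0.0723 0.1595] lat 0.0036 zmed 0.1003
scene near 242 [-0.1597 -0.0601] lat 0.0033 zmed 0.1004
```

The bar is centred within 1 mm and just above the bore floor. I'll set it down, open, and withdraw upward.

{"api": "arm_command", "payload": {"deltas": [10,0,0,0.03,0,10,0,0,0,0,22,0,0,0,0,26,0,0,0,0,35,0,0,0,0,50,0,0,0,0,60,0,0,0,0,60,0,0,0,0], "newtons": 20}}

```text
clock: 8.65
position: [0.5643, 0.0619, 0.0772]
ee_rot: [0.0, 0.756, 0.654, 0.0]
contact_force: [1.1, -0.9, -0.1]
width: 0.06
grip_force: 0.0
```

```bash
python3 e.py 6
```

```text
t 8.65 hp [0.5643 0.0619 0.0959] units [ 0.009 -0.005  0.031] roll -0.0036 w 0.059992286111771084 0.0 F [ 1.1 -0.9 -0.1] q [0.03 0.45 1.72 0.   0.97 0.18] tilt [ 0.  0. -1.]
top far 284 [0.1231 0.1592] lat -0.0008 zmed 0.1015
scene far 360 [0.0709 0.1607] lat 0.0043 zmed 0.0993
scene near 191 [-0.1592 -0.0629] lat 0.002 zmed 0.1001
```

{"api": "arm_command", "payload": {"deltas": [60,0,0,-0.3,0,60,0,0,-0.6,0,60,0,0,-0.9,0,60,0,0,-0.9,0,60,0,0,-0.9,0,60,-0.5,0,-0.5,0,60,0,0,0,0,60,0,0,0,0]}}

```text
clock: 9.42
position: [0.5626, 0.0468, 0.2016]
ee_rot: [0.001, 0.757, 0.654, 0.001]
contact_force: [-0.9, -0.7, -0.1]
width: 0.0603
grip_force: 0.0
```

```bash
python3 e.py 7
```

```text
t 9.4167 hp [0.5625 0.0468 0.2203] units [ 0.515 -0.034  4.178] roll -0.0047 w 0.06025646222091942 0.0 F [-0.9 -0.7 -0.1] q [0.01 0.31 1.57 0.   1.25 0.15] tilt [ 0.003  0.    -1.   ]
top near 201 [-0.09   -0.0604] lat -0.0008 zmed 0.1015
scene far 317 [0.0726 0.1599] lat 0.0037 zmed 0.0998
scene near 372 [-0.1591 -0.0604] lat 0.002 zmed 0.1
```

View pics/scene7.png

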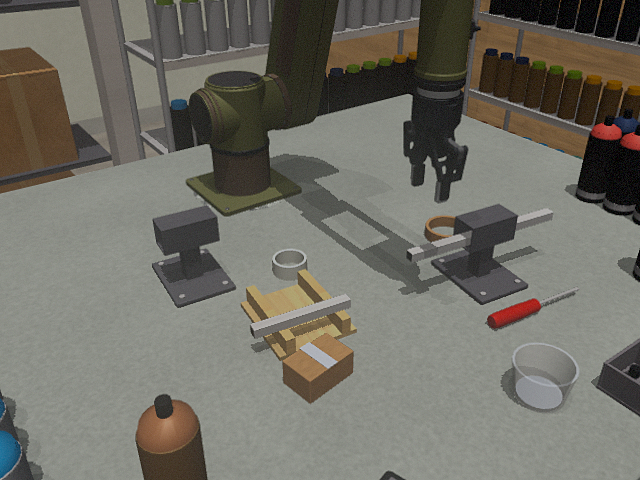

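The long bar passes through the left sleeve and sticks out at both ends, from (410,255) to (551,213). The short bar is still on the rack at (300,316), and the gripper is clear.

```bash
python3 -c "
from bench import order; print(order.job_done())"
```

```text
the job is handed in; nothing more can be done
None
```

The long bar rests in the left-hand sleeve, centred to about 1 mm with both ends sticking out about equally; the short bar is still on the rack, the gripper is clear, and I handed the job in at about 9.5 s.

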